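# Unfold the crank and clamp the tube block

### The arm

A 6-joint arm with a two-finger parallel gripper is mounted at the origin on a cart in front of the work surface, level with it; the furniture and walls round the work are solid. World frame = base frame: x ahead of the robot, y to its left, z up, the work surface at z = 0. Lengths are in m, angles in degrees, forces in N, time in s.
With the tool pointing down it reaches from about 0.3 to 0.75 m from the base axis. Payload 8.5 kg.
Tool frame: the origin (TCP) lies on the centre line of the jaws, within the pads' length; the fingertips stand 14 mm ahead of it and the grasp point (between the pads) lies 5 mm behind it; z points along the fingers, x is the direction in which the jaws open and shut, and the axes are right-handed (so a half turn about z gives the same grasp; the last joint's range is limited). The gripper opens to 85 mm and grips with 20 to 120 N. Pads are 22 mm wide; open, the fingers measure 114 mm over their backs; the gripper's body (76 mm by 85 mm) begins 54 mm behind the grasp point. The pads swing forward as they close: fully open they stand 13 mm farther back than shut.
Start: joints at [56.133, 21.807, 74.336, -0, 83.858, -12.336], TCP at [0.202, 0.512, 0.208] pointing down, gripper open.
Joint ranges: [-178.18, 178.18], [-50.72, 133.34], [12.68, 142.11], [-81.47, 261.47], [9.98, 163.14], [-165.26, 165.26]. Speed limits (degrees/s): [136.94, 136.94, 180, 180, 180, 180].

### API

Orientations are given as a 3x3 rotation matrix whose columns are the frame's x, y, z axes.
In Python, from rig import * gives the robot as it stands.
- The arm moves only by the shell command python3 -m crank 'ROWS' [FORCE]. ROWS is JSON, one flat list of numbers, 7 for each row, row after row: the turn, a rotation vector about the world's x, y, z in rad, then the shift along the world's x, y, z in m, then the opening in per cent of the stroke, from 0 (shut) to 100 (fully open). A call has 1 to 20 rows; each row shifts and turns the commanded pose from where the row before left it; what a row does not reach is not made up. A row lasts 1/10 s, in which the tool goes at most 50 mm and 8.59 degrees, less where a joint would pass 70% of its speed; a pose out of reach is approached as far as the arm can. A call is refused whole if a number of a shift passes 0.05 or a number of a turn 0.15, either way. A call with a gripper value outside its range is refused whole. The fingers move at their own pace and stop on an object; FORCE is the grip in N (left out, the last holds). Time passes only in rows, so rows that do not move let the fingers close. It gives the time, the measured TCP pose, the force and the opening at its end, in the units of the state.
- observe(): the state, without advancing time (a new reading comes with each control period).
- get_image(name): name is "scene" or "top" or "wrist"; returns a dict with "frame" (400x640x3 uint8, red, green, blue), "fov_y" (degrees; the focal length in pixels is half the picture's height over the tangent of half this angle, whatever the lens; pixels are square), "cx", "cy" (the principal point, pixels), "k1" (the pictures are not rectified: a ray, as slopes to the right and down, at radius r is drawn at 1 + k1 r^2 times it, then the intrinsics apply), "world_to_cam" (4x4, takes a point from world to camera coordinates). Camera axes: x right, y up, looking along -z (the intrinsics and any distortion apply to the point x, -y, -z); pixel columns grow to the right and rows downward; lengths in m; the calibration is good to about 2 mm. A picture is of the moment at which its call begins. There is no depth.
- close_job(): hands the job in, once; it reports no verdict.
The state is a dict: "time_s": time; "q": joint angles; "qvel": joint speeds; "joint_efforts": joint torques, N m; "position": TCP position; "tool_rot": TCP orientation; "ft_force": force on the tool from outside, world axes, zero at the start; "wrist_torque": the same for the moment, N m; "grip_width": finger opening in m.
Only numpy, scipy, OpenCV 4.12 (cv2) and the standard library are available. Lean on these libraries where they do the work, as an engineer would, in place of code of your own. Each camera call takes 0.05 s, during which the arm holds its last target. There are 200 camera calls.

### The job

Clamp the black tube block in the bench clamp: first unfold the folded crank handle fully upright, then turn the crank clockwise by that handle until the block is pushed home against the fence and the jaw's spring pad is about half pressed in (about 25 N), never bottoming it out. Leave the handle standing unfolded and let go; do not push the block or the jaw by hand, and leave the other things alone.

Things in the scene. Friction and masses are not known exactly. Their poses are not given: they have to be found in the camera images.
- clamp: Fixed bench clamp, origin on the table under the crank axis. y = clamping direction (to the left, from the grey gear housing to the fence), z up. Aluminium bed 130x320x8 mm; housing 84x84 mm, 62 high. The fence at the far end, a bar 110x18x34 mm with two black knobs, is bolted on by hand: its place is not measured, 2 to 28 mm beyond the block at first, so the crank angle that grips the block must be felt.
- crank_axis (a point): Point on the crank's vertical axis, 101 mm above the table (height of the handle's hinge pin); axes as the clamp. The horizontal steel crank arm on the housing is 16 mm wide, its top 87 mm above the table; its hub has 9 mm radius and ends at 90 mm.
- crank (a joint): Crank turn in rad, growing CLOCKWISE seen from above; this drives the jaw to the fence, 8 mm per rad. At 0 the arm points along the clamp's -x (to the robot); starts at 0 to 0.5, ends at 9.7. Friction holds it where it is left: idle turning takes 5 to 7 N at the handle, each 10 N at the jaw adds about 1.5 N. The block is gripped at about 3.4 to 6 rad; 25 N is 0.3 rad further.
- handle (a joint): Fold of the handle in rad: 0 = flat over the crank arm, 1.571 = fully unfolded, upright on the arm's end against its stop (working position). Starts at 0 to 0.25. The stiff hinge (0.12 N m, 1.6 N at the grip) stays where it is left. The pin is level and square to the arm. The crank must not be turned with the handle folded.
- handle_hinge (a point): Middle of the handle's hinge pin at the outer end of the crank arm: 55 mm from the crank axis, 101 mm above the table, between two steel cheeks (16 mm along the arm, 22 mm across both, top at 109 mm).
- handle_grip (a point): Best grip, on the handle's middle line 78 mm from the hinge pin. Black round sleeve 18 mm thick, 14 to 92 mm from the pin, spins freely about its length (the point's x, from hinge to free end). Folded, it lies back over arm and hub, its free end 37 mm past the crank axis; its middle line is then about 37 mm above the housing.
- jaw: Sliding grey jaw block, 90x24x36 mm, driven along the bed by the crank. Its origin is not on the block: it is the clamp's origin when the crank is at 0, and moves with the jaw; y is the clamping direction.
- jaw_pad: Rubber-faced pad, 90x9x32 mm, before the jaw on springs: 10 N per mm, 5 mm of travel, then it bottoms. Free, it stands 5 mm off the jaw block; half pressed in is 2.5 mm, 25 N. Its origin is that of the jaw while the springs are free, and lags behind it along y as they are pressed in; the rubber face lies 83 mm from it along y.
- tube_block: Loose black microtube block with thirty wells, 108x128x37 mm, 0.11 to 0.22 kg, two microtubes in it; origin at the centre of its underside. Lies on the bed between pad and fence, its x axis (108 mm side) along the clamp's +y, about 19 to 27 mm from the pad when the crank is at 0.
- bench_timer: Bystander: white bench timer 66x72x28 mm, origin at the centre of its underside. Leave it alone.
- petri_dish_2: Bystander: petri dish, 58 mm wide, 15 high, origin at the centre of its underside. Leave it alone.
- reagent_c: Bystander: small white reagent bottle, 40 mm wide, 85 high, origin at the centre of its underside. Leave it alone.
- tape_roll: Bystander: roll of tape, 96 mm wide, 25 high, origin at the centre of its underside. Leave it alone.
- microtube_6: Bystander: small lying microtube 19x41x13 mm, origin at the centre of its underside. Leave it alone.
- forceps: Bystander: steel forceps 18x134x9 mm, origin at the centre of its underside. Leave it alone.

How it is judged (in metres and radians):
On the way, in this order (a step that is already met when the one before it is completed fails the run):
1. the handle is fully unfolded (over 1.45 rad) (value of joint handle above 1.45 rad), for 0.2 s.
2. the crank is turned past 3 rad with the handle unfolded (value of joint crank above 3 rad and value of joint handle above 1.25 rad), for 0.1 s.
At the end, for the whole second after the job is handed in: The pad presses the tube block with 12 to 40 N (springs pressed in 1.2 to 4 mm of 5), which holds it against the fence, flat on the bed (within 0.06 rad) and at rest; the crank stands still and its handle is still unfolded (over 1.3 rad) (contact force between jaw_pad and tube_block between 12 and 40 N and value of joint handle above 1.3 rad and angle between tube_block's own z axis and vertical below 0.06 rad and linear speed of tube_block below 0.01 m/s and velocity of joint crank below 0.05 rad/s); the robot touches nothing.
It fails at once if the clamp is overtightened (over 48 N on the block, the springs bottom) (contact force between jaw_pad and tube_block above 48 N).
It fails at once if the crank is turned (past 1 rad) while the handle is not unfolded (under 1.2 rad) (value of joint crank above 1 rad and value of joint handle below 1.2 rad).
It fails at once if the robot pushes the block or the jaw directly (over 2 N) (contact force between any of the fingers, the arm and tube_block above 2 N or contact force between any of the fingers, the arm and jaw above 2 N).
It fails at once if a bystander is moved more than 30 mm (distance of any of bench_timer, petri_dish_2, reagent_c, tape_roll, microtube_6, forceps from where it was at the start of the episode above 0.03 m).
It also fails if it takes over 72 s, if anything falls off the work surface, if the arm or the gripper's body presses on something with over 40 N, if the wrist force passes 120 N, or if a joint passes its speed limit or range.

## Working session

There is one attempt and no reset: what is moved stays moved. The work goes in short steps, Python scripts to look and compute and a shell command to move; the robot and the scene stay as the last step left them, time stands still between calls to the robot, and variables do not carry over. Pictures are saved under pics/ and viewed, about 8 in all and at most 12, crops included, and the job is handed in when it is done.

```bash
mkdir -p pics; ls; cat > h.py <<'E'
from rig import *
import numpy as np, cv2
def cam(n):
    im=get_image(n); f=im["frame"].shape[0]/2/np.tan(np.radians(im["fov_y"])/2); return im,f
def ray(im,f,u,v):
    d=np.array([(u-im["cx"])/f,(v-im["cy"])/f]); s=d.copy()
    for _ in range(20): s=d/(1+im["k1"]*(s@s))
    M=np.array(im["world_to_cam"]); R=M[:3,:3]; o=-R.T@M[:3,3]
    return o,R.T@np.array([s[0],-s[1],-1])
def atz(im,f,u,v,z):
    o,d=ray(im,f,u,v); return o+d*(z-o[2])/d[2]
def proj(im,f,p):
    M=np.array(im["world_to_cam"]); c=M[:3,:3]@p+M[:3,3]; s=np.array([c[0],-c[1]])/-c[2]
    s=s*(1+im["k1"]*(s@s)); return s*f+[im["cx"],im["cy"]]
def save(im,name,crop=None,k=1):
    a=im["frame"]
    if crop: a=a[crop[1]:crop[3],crop[0]:crop[2]]
    a=cv2.resize(a,None,fx=k,fy=k,interpolation=cv2.INTER_CUBIC)
    cv2.imwrite("pics/"+name,a[:,:,::-1])
E
python3 - <<'E'
from h import *
import pickle
o=observe(); print(o)
d={n:cam(n) for n in("top","scene")}
pickle.dump(d,open("c0.pkl","wb"))
for n in d: save(d[n][0],n+"0.png"); print(n,d[n][1],{k:v for k,v in d[n][0].items() if k!="frame"})
E
```

```text
pics
{'time_s': 0.0, 'q': array([ 5.61326997e+01,  2.18410799e+01,  7.43861465e+01,  1.43818366e-04,
        8.38599724e+01, -1.23367256e+01]), 'qvel': array([-0.03169044,  0.06192793, -0.03969981,  0.01801982, -0.05036591,
        0.0670098 ]), 'joint_efforts': array([-1.88614256e-03, -4.48470604e+01, -2.31276459e+01, -3.28023407e-04,
        4.81668947e-03, -2.21137566e-05]), 'position': array([0.20166188, 0.51132491, 0.20720278]), 'tool_rot': array([[ 3.66997291e-01,  9.30221622e-01, -8.50186514e-04],
       [ 9.30220823e-01, -3.66998130e-01, -1.26229368e-03],
       [-1.48622974e-03, -3.27602838e-04, -9.99998842e-01]]), 'ft_force': array([ 0.22320328,  0.66638147, -0.1435047 ]), 'wrist_torque': array([-0.00300765, -0.0341472 , -0.01472829]), 'grip_width': 0.08498324451688254}
top 394.8233358843174 {'fov_y': 53.72950476542658, 'cx': 314.4917158531795, 'cy': 195.2490413464756, 'k1': -0.0384888393693943, 'world_to_cam': array([[-2.30593830e-02, -9.99733971e-01,  5.01269793e-04,
         1.17330306e-01],
       [ 9.84449122e-01, -2.26194818e-02,  1.74207592e-01,
        -5.77362571e-01],
       [-1.74149910e-01,  4.51059421e-03,  9.84708822e-01,
        -9.16036472e-01],
       [ 0.00000000e+00,  0.00000000e+00,  0.00000000e+00,
         1.00000000e+00]])}
scene 472.3036074724335 {'fov_y': 45.90108188216604, 'cx': 322.7078645821926, 'cy': 207.23008663739716, 'k1': 0.04233966189411649, 'world_to_cam': array([[ 0.46696517, -0.88427223, -0.00248023, -0.17217463],
       [ 0.62579583,  0.32848508,  0.70744409, -0.46300111],
       [-0.62475844, -0.33190387,  0.70676496, -0.84464313],
       [ 0.        ,  0.        ,  0.        ,  1.        ]])}
```

View pics/top0.png

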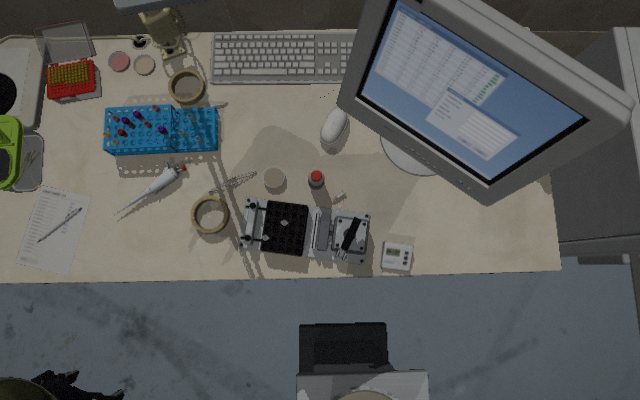

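View pics/scene0.png

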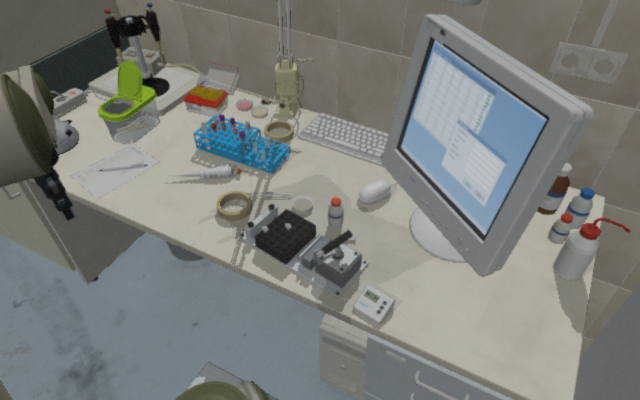

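The clamp is near the middle of both pictures: in the top view the housing is at about (350,238) and the black folded handle runs from about (342,255) to (358,218). In the scene view the housing is at (335,262). Next I'll take enlarged crops.

```bash
python3 - <<'E'
import pickle
from h import *
d=pickle.load(open("c0.pkl","rb"))
def c(n,b,k):
    a=d[n][0]["frame"][b[1]:b[3],b[0]:b[2]]
    a=cv2.resize(a,None,fx=k,fy=k,interpolation=cv2.INTER_CUBIC); return np.clip(a.astype(float)*1.5,0,255).astype(np.uint8)
A=c("top",(235,190,415,275),4.4); B=c("scene",(235,195,415,295),4.4)[:,:]
A=A[:,:792];B=B[:,:792]
a=np.vstack([A,B]);  a=cv2.resize(a,None,fx=.73,fy=.73); 
cv2.imwrite("pics/a.png",A[:,:,::-1]); 
im,f=d["top"]
for u,v,z in[(350,238,.062),(335,217,.062),(367,219,.062),(336,261,.062),(367,262,.062),(240,198,0.008),(245,249,.008),(370,213,.008),(370,264,.008)]: print(u,v,atz(im,f,u,v,z).round(3))
E
```

```text
350 238 [0.473 0.022 0.062]
335 217 [0.524 0.056 0.062]
367 219 [ 0.517 -0.02   0.062]
336 261 [0.42  0.057 0.062]
367 262 [ 0.416 -0.016  0.062]
240 198 [0.585 0.294 0.008]
245 249 [0.455 0.281 0.008]
370 213 [ 0.538 -0.036  0.008]
370 264 [ 0.411 -0.03   0.008]
```

View pics/a.png

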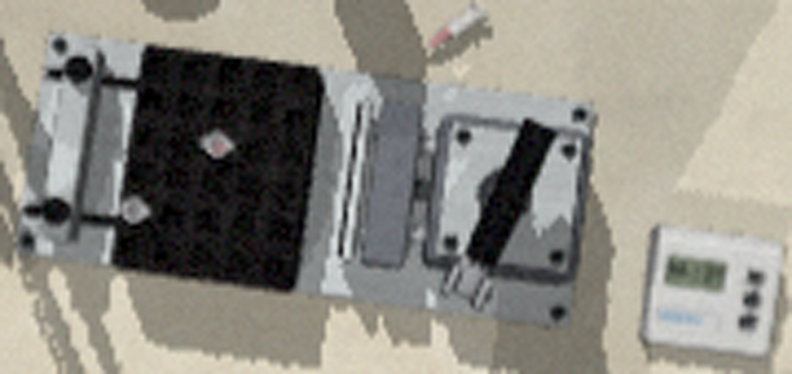

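The crop shows the bed corners at (50,35), (18,255), (594,100) and (570,325). The sleeve runs from (482,262) to (540,125), with the steel cheeks around (468,285), and the fence is at the left with a gap to the block. Next I'll compute positions.

```bash
python3 - <<'E'
import pickle
from h import *
d=pickle.load(open("c0.pkl","rb"))
im,f=d["top"]
P=lambda x,y,z: atz(im,f,235+(x+.5)/4.4-.5,190+(y+.5)/4.4-.5,z)
tl,bl,tr,br=[P(*c,.008) for c in[(50,35),(18,255),(594,100),(570,325)]]
for n,a,b in[("L",tl,bl),("R",tr,br),("T",tl,tr),("B",bl,br)]: print(n,np.linalg.norm(a-b).round(4))
yd=(tl-tr)+(bl-br); yd[2]=0; yd/=np.linalg.norm(yd); print("ydir",yd, "yaw",np.degrees(np.arctan2(-yd[0],yd[1])))
hs=[P(*c,.062) for c in[(440,117),(588,132),(425,262),(574,282)]]
print("housing",np.round(hs,4),np.mean(hs,0))
for n,c,z in[("hub",(492,192),.09),("sleeve free",(540,125),.101),("sleeve hinge end",(480,262),.101),("cheek",(468,285),.105),("cheek end L",(450,290),.105),("cheek R",(487,300),.105)]: print(n,P(*c,z).round(4))
# rows of world points for scene cam
E
```

```text
L 0.1279
R 0.1293
T 0.3176
B 0.3157
ydir [0.144825   0.98945729 0.        ] yaw -8.327145429295182
housing [[ 0.5258  0.057   0.062 ]
 [ 0.5157 -0.0233  0.062 ]
 [ 0.4476  0.0675  0.062 ]
 [ 0.435  -0.0121  0.062 ]] [0.48103314 0.02229396 0.062     ]
hub [0.4822 0.0325 0.09  ]
sleeve free [0.5156 0.0071 0.101 ]
sleeve hinge end [0.4454 0.0409 0.101 ]
cheek [0.4338 0.0478 0.105 ]
cheek end L [0.4314 0.0571 0.105 ]
cheek R [0.4259 0.0383 0.105 ]
```

```bash
python3 -m crank '[0,0,-0.005,0.02,-0.033,0,100, 0,0,-0.005,0.02,-0.033,0,100, 0,0,-0.005,0.02,-0.033,0,100, 0,0,-0.005,0.02,-0.033,0,100, 0,0,-0.005,0.02,-0.033,0,100, 0,0,-0.005,0.02,-0.033,0,100, 0,0,-0.005,0.02,-0.033,0,100, 0,0,-0.005,0.02,-0.033,0,100, 0,0,-0.005,0.02,-0.033,0,100, 0,0,-0.005,0.02,-0.033,0,100, 0,0,-0.005,0.02,-0.033,0,100, 0,0,-0.005,0.02,-0.033,0,100, 0,0,-0.005,0.02,-0.033,0,100, 0,0,-0.005,0.02,-0.033,0,100, 0,0,-0.005,0.02,-0.033,0,100, 0,0,0,0,0,0,100]' 20
python3 - <<'E'
from h import *
import pickle
d=pickle.load(open("c0.pkl","rb"))
im,f=d["scene"]
ax=np.array([.482,.0228,0]); h=np.array([.90,-.434,0]); Z=np.array([0,0,1])
a=im["frame"]; x0,y0,k=285,215,5
A=cv2.resize(np.clip(a[y0:y0+100,x0:x0+100]*1.5,0,255).astype(np.uint8),None,fx=k,fy=k,interpolation=cv2.INTER_CUBIC)
hp=ax-h*.055+Z*.101
for th,c in[(0,(255,0,0)),(.125,(0,255,0)),(.25,(0,0,255))]:
    p=[proj(im,f,hp+r*(h*np.cos(th)+Z*np.sin(th))) for r in(0,.092)]
    q=[tuple(int(v) for v in((u-[x0,y0]+.5)*k-.5)) for u in p]; cv2.line(A,q[0],q[1],c,1)
w,fw=cam("wrist"); pickle.dump((w,fw),open("w1.pkl","wb"))
W=cv2.resize(w["frame"],(480,300)); B=np.zeros((500,980,3),np.uint8); B[:,:500]=A; B[:300,500:]=W
B=cv2.resize(B,None,fx=.81,fy=.81)
cv2.imwrite("pics/b.png",B[:,:,::-1])
E
```

```text
time_s: 1.7
position: [0.5035, 0.0132, 0.207]
tool_rot: [[0.439, 0.898, -0.0], [0.898, -0.439, -0.001], [-0.001, -0.0, -1.0]]
ft_force: [-0.6, 0.5, 0.0]
grip_width: 0.0853
```

View pics/b.png

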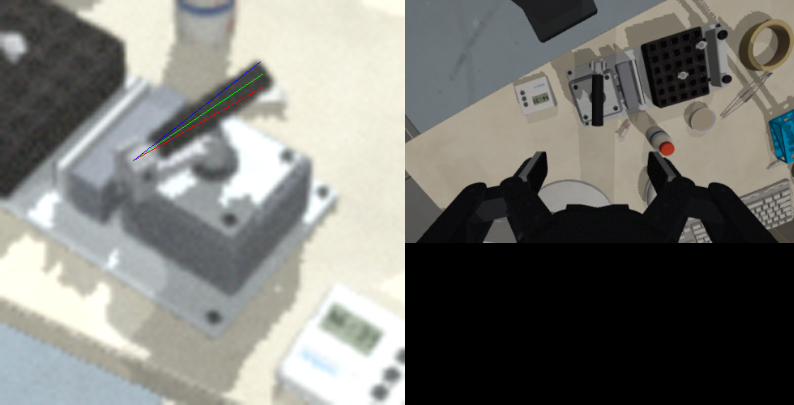

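The scene crop shows the sleeve between the 0.125 and 0.25 lines, so the fold is about 0.18 rad. In the wrist view the handle lies centred between the fingers at (598,65) to (597,125). A two-view triangulation checks this.

```bash
python3 - <<'E'
from h import *
import pickle
d=pickle.load(open("c0.pkl","rb")); im,f=d["top"]; sc,fs=d["scene"]; w,fw=pickle.load(open("w1.pkl","rb"))
T=lambda x,y:ray(im,f,235+(x+.5)/4.4-.5,190+(y+.5)/4.4-.5)
S=lambda x,y:ray(sc,fs,285+x/.81/5,215+y/.81/5)
W=lambda x,y:ray(w,fw,(x-405)/.6075,y/.6075)
def tri(*rs):
    A=0;b=0
    for o,v in rs:
        v=v/np.linalg.norm(v); M=np.eye(3)-np.outer(v,v); A=A+M; b=b+M@o
    p=np.linalg.solve(A,b); return p.round(4),[round(float(np.linalg.norm((np.eye(3)-np.outer(v,v)/(v@v))@(p-o))),4) for o,v in rs]
print("free",tri(T(540,125),S(266,75),W(597,125)))
print("free TS",tri(T(540,125),S(266,75)))
print("sleeve hinge",tri(T(481,260),S(155,146),W(598,72)))
E
```

```text
free (array([0.5154, 0.0067, 0.1085]), [0.0013, 0.0025, 0.0012])
free TS (array([0.5158, 0.0064, 0.1089]), [0.0019, 0.0019])
sleeve hinge (array([0.4444, 0.0415, 0.1028]), [0.0023, 0.0029, 0.0049])
```

```bash
python3 -m crank '[0,0,0,-0.0003,0,-0.027,100, 0,0,0,-0.0003,0,-0.027,100, 0,0,0,-0.0003,0,-0.027,100, 0,0,0,0,0,-0.025,100, 0,0,0,0,0,0,0, 0,0,0,0,0,0,0, 0,0,0,0,0,0,0, 0,0,0,0,0,0,0, 0,0,0,0,0,0,0, 0,0,0,0,0,0,0, 0,0,0,0,0,0,0, 0,0,0,0,0,0,0]' 30
python3 - <<'E'
from h import *
# arc rows: tool turns gain g of handle rotation about hinge
h=np.array([.897,-.442,0]);Z=np.array([0,0,1]); ax=np.cross(h,Z); print("turn axis for lift (h->z)",ax)
from numpy import cos,sin
hp=np.array([.432,.0475,.101])
p=observe()["position"]+np.array([0,0,.005]); v=p-hp; r=np.hypot(v@h,v[2]);t0=np.arctan2(v[2],v@h);print("r,th0",r,t0)
tip=lambda t,g:hp+r*(h*cos(t)+Z*sin(t))+.005*(-Z*cos(g)+h*sin(g))
# rotation by da lifts: tool z from -Z towards h
T=np.arange(0,15)*.1
P=[tip(t0+t,t) for t in T]
for a,b in zip(P,P[1:]): print((b-a).round(4))
E
```

```text
time_s: 2.95
position: [0.501, 0.0166, 0.1019]
tool_rot: [[0.436, 0.9, 0.0], [0.9, -0.436, -0.0], [-0.0, 0.0, -1.0]]
ft_force: [0.9, 1.0, -0.7]
grip_width: -0.0001
turn axis for lift (h->z) [-0.442 -0.897  0.   ]
r,th0 0.07575858908964987 0.07783309961472112
[-0.0004  0.0002  0.0075]
[-0.0011  0.0005  0.0075]
[-0.0018  0.0009  0.0073]
[-0.0024  0.0012  0.0071]
[-0.003   0.0015  0.0068]
[-0.0036  0.0018  0.0064]
[-0.0042  0.0021  0.006 ]
[-0.0047  0.0023  0.0055]
[-0.0051  0.0025  0.0049]
[-0.0056  0.0027  0.0043]
[-0.0059  0.0029  0.0037]
[-0.0062  0.0031  0.003 ]
[-0.0065  0.0032  0.0023]
[-0.0066  0.0033  0.0016]
```

The fingers closed on nothing, so I'll take a look.

```bash
python3 - <<'E'
from h import *
import pickle
w,fw=cam("wrist"); t,ft=cam("top"); s,fs=cam("scene"); pickle.dump((w,t,s),open("c2.pkl","wb"))
c=lambda i,x,y,W,H,k:cv2.resize(np.clip(i["frame"][y:y+H,x:x+W]*1.4,0,255).astype(np.uint8),None,fx=k,fy=k,interpolation=cv2.INTER_CUBIC)
A=c(s,270,190,100,100,4); B=c(t,310,190,100,100,4)
W=cv2.resize(w["frame"],(320,200)); o=np.zeros((600,800,3),np.uint8); o[:400,:400]=A;o[:400,400:]=B;o[400:,:320]=W
o[400:,320:640]=cv2.resize(w["frame"][100:300,160:480],(320,200)); cv2.imwrite("pics/c.png",o[:,:,::-1])
E
```

```text
(no output)
```

View pics/c.png

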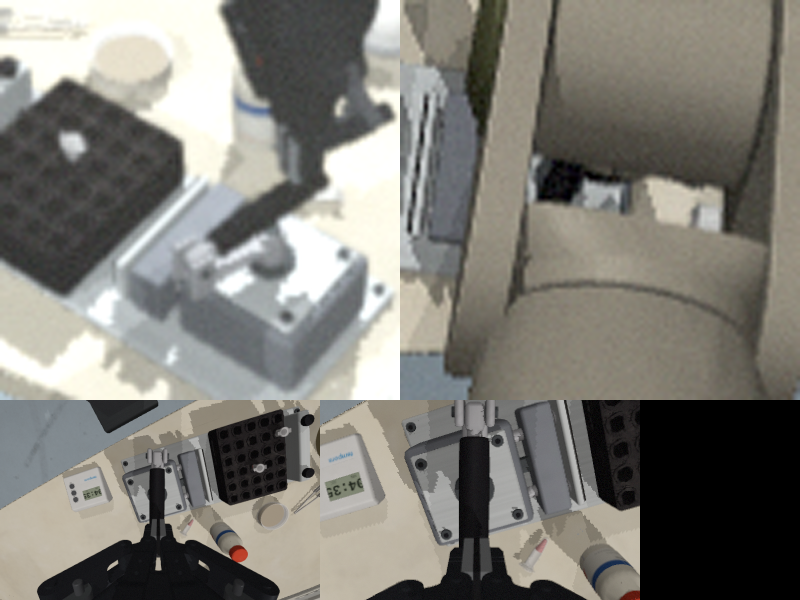

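The handle's free end seems just in front of the closed fingers in the wrist view. I'll project the predicted points into an enlarged crop to see which estimate is off.

```bash
python3 - <<'E'
from h import *
import pickle
w,t,s=pickle.load(open("c2.pkl","rb"))
o=observe();p=o["position"];R=np.array(o["tool_rot"]);print(p,o["grip_width"],o["q"].round(2))
F=lambda i:200/np.tan(np.radians(i["fov_y"])/2)
def draw(i,x,y,W,H,k,pts):
    a=cv2.resize(np.clip(i["frame"][y:y+H,x:x+W]*1.4,0,255).astype(np.uint8),None,fx=k,fy=k,interpolation=cv2.INTER_CUBIC)
    for q,c in pts:
        u=(proj(i,F(i),q)-[x,y]+.5)*k; cv2.circle(a,tuple(int(v) for v in u),3,c,-1)
    return a
hp=np.array([.432,.0475,.101]);fe=np.array([.5154,.0067,.1085])
pts=[(p,(255,0,0)),(p+R[:,2]*.014,(255,255,0)),(hp,(0,255,0)),(fe,(0,255,255)),(np.array([.482,.0228,.09]),(255,0,255))]
A=draw(w,230,90,180,200,3,pts)
B=draw(s,310,215,60,60,6,pts)
g=np.zeros((600,900,3),np.uint8); g[:600,:540]=A; g[:360,540:900]=B
g=cv2.resize(g,None,fx=.88,fy=.88); cv2.imwrite("pics/d.png",g[:,:,::-1])
E
```

```text
[0.50091938 0.0166056  0.1018    ] -0.00018566495265948216 [-11.66  23.26  91.56  -0.    65.19 -75.83]
```

View pics/d.png

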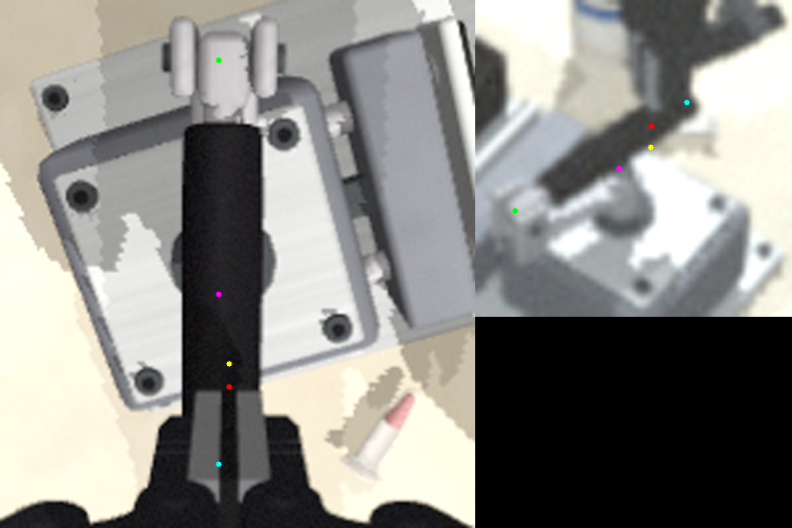

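```bash
python3 -m crank '[0,0,0,0,0,0,100, 0,0,0,0,0,0,100, 0,0,0,0,0,0,100, 0,0,0,0,0,0,100, 0,0,0,0,0,0,100, 0,0,0,0,0,0,100]' 30
python3 - <<'E'
from h import *
w,fw=cam("wrist"); s,fs=cam("scene")
o=observe();p=o["position"];R=np.array(o["tool_rot"]);print(p,o["grip_width"])
def draw(i,x,y,W,H,k,pts):
    f=200/np.tan(np.radians(i["fov_y"])/2)
    a=cv2.resize(np.clip(i["frame"][y:y+H,x:x+W]*1.4,0,255).astype(np.uint8),None,fx=k,fy=k,interpolation=cv2.INTER_CUBIC)
    for q,c in pts:
        u=(proj(i,f,q)-[x,y]+.5)*k; cv2.circle(a,tuple(int(v) for v in u),3,c,-1)
    return a
M=np.array(w["world_to_cam"]);print("cam",-M[:3,:3].T@M[:3,3], "look",-M[2,:3])
hp=np.array([.432,.0475,.101]);fe=np.array([.5154,.0067,.1085])
pts=[(p,(255,0,0)),(p+R[:,2]*.014,(255,255,0)),(hp,(0,255,0)),(fe,(0,255,255)),(p+R[:,0]*.04,(255,0,0)),(p-R[:,0]*.04,(255,0,0))]
g=np.zeros((540,800,3),np.uint8); g[:540,:480]=draw(w,200,90,240,270,2,pts); g[:300,480:780]=draw(s,310,215,60,60,5,pts)
cv2.imwrite("pics/e.png",g[:,:,::-1])
E
```

```text
time_s: 3.7
position: [0.501, 0.0166, 0.1018]
tool_rot: [[0.436, 0.9, -0.0], [0.9, -0.436, -0.0], [-0.0, -0.0, -1.0]]
ft_force: [-0.2, -0.4, 0.3]
grip_width: 0.085
[0.50097505 0.01658041 0.10182896] 0.08564409583095067
cam [0.43281933 0.04933818 0.26831359] look [ 0.2644763  -0.12707914 -0.95598283]
```

View pics/e.png

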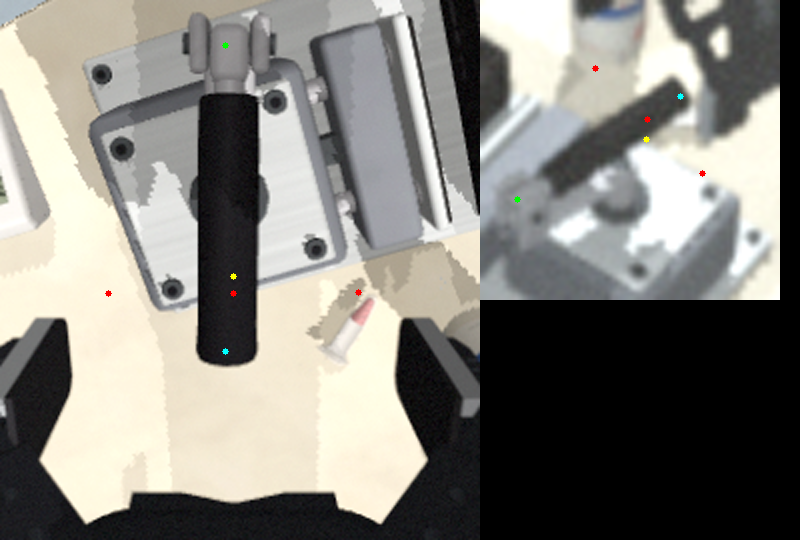

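The open picture shows the finger pads about 20 mm higher than the TCP figures predict, while the handle points match. The fingers therefore shut just above the sleeve. I'll go 18 mm lower, which still clears the housing even by the nominal figures, correct sideways and retry.

```bash
python3 -m crank '[0,0,0,0.003,-0.004,0,100, 0,0,0,0,0,-0.009,100, 0,0,0,0,0,-0.009,100, 0,0,0,0,0,0,0, 0,0,0,0,0,0,0, 0,0,0,0,0,0,0, 0,0,0,0,0,0,0, 0,0,0,0,0,0,0, 0,0,0,0,0,0,0]' 30
```

```text
time_s: 4.7
position: [0.5042, 0.0128, 0.0841]
tool_rot: [[0.436, 0.9, 0.001], [0.9, -0.436, 0.0], [0.001, 0.001, -1.0]]
ft_force: [1.0, 1.9, 0.9]
grip_width: 0.0173
```

Gripped now, at 17.3 mm. Next I'll compute a rigid arc about the hinge pin.

```bash
python3 - <<'E'
from h import *
from scipy.spatial.transform import Rotation as Ro
h=np.array([.898,-.439,0]); ax=np.cross(h,[0,0,1]); hp=np.array([.432,.0475,.101]); p=observe()["position"]; v=p-hp
print(ax.round(3)*.1, v@h, v[2])
P=[hp+Ro.from_rotvec(ax*.1*i).apply(v) for i in range(17)]
for i,(a,b) in enumerate(zip(P,P[1:])): print(i,(b-a).round(4))
E
```

```text
[-0.0439 -0.0898  0.    ] 0.08006025883014722 -0.016904065036376204
0 [ 0.0012 -0.0006  0.0081]
1 [ 0.0004 -0.0002  0.0082]
2 [-0.0003  0.0002  0.0082]
3 [-0.001   0.0005  0.0081]
4 [-0.0018  0.0009  0.0079]
5 [-0.0025  0.0012  0.0077]
6 [-0.0031  0.0015  0.0074]
7 [-0.0038  0.0019  0.007 ]
8 [-0.0044  0.0021  0.0066]
9 [-0.005   0.0024  0.006 ]
10 [-0.0055  0.0027  0.0054]
11 [-0.0059  0.0029  0.0048]
12 [-0.0063  0.0031  0.0041]
13 [-0.0067  0.0033  0.0034]
14 [-0.007   0.0034  0.0026]
15 [-0.0072  0.0035  0.0019]
```

```bash
python3 -m crank '[-0.044,-0.09,0,0.0012,-0.0006,0.0081,0, -0.044,-0.09,0,0.0004,-0.0002,0.0082,0, -0.044,-0.09,0,-0.0003,0.0002,0.0082,0, -0.044,-0.09,0,-0.001,0.0005,0.0081,0, -0.044,-0.09,0,-0.0018,0.0009,0.0079,0, -0.044,-0.09,0,-0.0025,0.0012,0.0077,0, -0.044,-0.09,0,-0.0031,0.0015,0.0074,0, -0.044,-0.09,0,-0.0038,0.0019,0.007,0]' 30; python3 -c "
from rig import *
print(observe()['q'].round(1))"
```

```text
time_s: 5.5
position: [0.4957, 0.0138, 0.1408]
tool_rot: [[0.446, 0.674, 0.589], [0.895, -0.329, -0.301], [-0.009, 0.662, -0.75]]
ft_force: [4.6, 14.6, -5.8]
grip_width: 0.0174
[ -3.4  12.7 116.7 -53.9  19.2 -20.2]
```

The tool is tilted 41° and the wrist is near its q5 limit. I'll release, back off, return to vertical and regrasp the half-raised handle from above.

```bash
python3 -m crank '[0,0,0,0,0,0,100, 0,0,0,0,0,0,100, 0,0,0,0,0,0,100, 0,0,0,0,0,0,100, 0,0,0,-0.012,0.006,0.015,100, 0,0,0,-0.012,0.006,0.015,100, 0,0,0,-0.012,0.006,0.015,100, 0,0,0,-0.012,0.006,0.015,100, 0.044,0.09,0,0,0,0.002,100, 0.044,0.09,0,0,0,0.002,100, 0.044,0.09,0,0,0,0.002,100, 0.044,0.09,0,0,0,0.002,100, 0.044,0.09,0,0,0,0.002,100, 0.044,0.09,0,0,0,0,100, 0.044,0.09,0,0,0,0,100, 0,0,0,0,0,0,100, 0,0,0,0,0,0,100]' 30
python3 - <<'E'
from h import *
w,fw=cam("wrist"); s,fs=cam("scene"); import pickle; pickle.dump((w,s),open("c3.pkl","wb"))
o=observe();print(o["q"].round(1))
h=np.array([.898,-.439,0]);Z=np.array([0,0,1]);hp=np.array([.432,.0475,.101])
def draw(i,x,y,W,H,k):
    f=200/np.tan(np.radians(i["fov_y"])/2)
    a=cv2.resize(np.clip(i["frame"][y:y+H,x:x+W]*1.4,0,255).astype(np.uint8),None,fx=k,fy=k,interpolation=cv2.INTER_CUBIC)
    P=lambda q:tuple(int(v) for v in (proj(i,f,q)-[x,y]+.5)*k)
    for t,c in((.7,(255,0,0)),(.85,(0,255,0)),(1.0,(0,0,255))): cv2.line(a,P(hp),P(hp+.092*(h*np.cos(t)+Z*np.sin(t))),c,1)
    return a
g=np.zeros((500,800,3),np.uint8); g[:,:400]=draw(s,285,180,80,100,5); g[:250,400:]=draw(w,0,0,640,400,.625)
cv2.imwrite("pics/f.png",g[:,:,::-1])
E
```

```text
time_s: 7.2
position: [0.4474, 0.0352, 0.2098]
tool_rot: [[0.439, 0.898, 0.014], [0.898, -0.438, -0.028], [-0.019, 0.025, -1.0]]
ft_force: [-0.8, -0.1, -0.2]
grip_width: 0.0853
[ -9.7  11.1  89.6  -1.5  78.3 -73.4]
```

View pics/f.png

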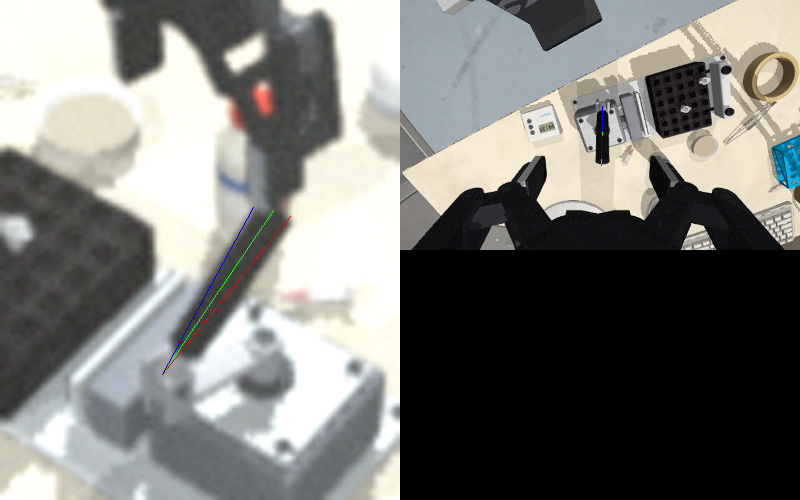

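The handle is at about 0.82 rad: the green 0.85 line sits nearly on the sleeve, tip at (275,212). I'll grip it from above and swing it up to its stop, letting it pivot in the pads.

```bash
python3 -m crank '[0,0,0,0.014,-0.0045,0,100, 0,0,0,0.0136,-0.0042,0,100, 0,0,0,0,0,-0.03,100, 0,0,0,0,0,-0.03,100, 0,0,0,0,0,-0.023,100, 0,0,0,0,0,0,0, 0,0,0,0,0,0,0, 0,0,0,0,0,0,0, 0,0,0,0,0,0,0, 0,0,0,0,0,0,0, 0,0,0,0,0,0,0]' 20
```

```text
time_s: 8.4
position: [0.4756, 0.0266, 0.1281]
tool_rot: [[0.438, 0.899, 0.016], [0.899, -0.438, -0.028], [-0.018, 0.026, -0.999]]
ft_force: [0.7, -0.3, 3.6]
grip_width: 0.0174
```

```bash
python3 -m crank '[0,0,0,-0.0064,0.0031,0.0057,0, 0,0,0,-0.0069,0.0034,0.0048,0, 0,0,0,-0.0075,0.0036,0.0038,0, 0,0,0,-0.0078,0.0038,0.0026,0, 0,0,0,-0.0081,0.004,0.0016,0, 0,0,0,-0.0063,0.0031,0.0003,0, 0,0,0,-0.0036,0.0018,0,0, 0,0,0,0,0,0,0, 0,0,0,0,0,0,0]' 20
python3 - <<'E'
from h import *
w,fw=cam("wrist"); s,fs=cam("scene"); t,ft=cam("top")
h=np.array([.898,-.439,0]);Z=np.array([0,0,1]);hp=np.array([.432,.0475,.101])
def draw(i,x,y,W,H,k):
    f=200/np.tan(np.radians(i["fov_y"])/2)
    a=cv2.resize(np.clip(i["frame"][y:y+H,x:x+W]*1.4,0,255).astype(np.uint8),None,fx=k,fy=k,interpolation=cv2.INTER_CUBIC)
    P=lambda q:tuple(int(v) for v in (proj(i,f,q)-[x,y]+.5)*k)
    for t,c in((1.35,(255,0,0)),(1.57,(0,255,0))): cv2.line(a,P(hp),P(hp+.092*(h*np.cos(t)+Z*np.sin(t))),c,1)
    return a
g=np.zeros((500,800,3),np.uint8); g[:,:400]=draw(s,270,180,80,100,5); g[:250,400:]=draw(w,0,0,640,400,.625);g[250:,400:]=draw(t,230,180,160,100,2.5)
cv2.imwrite("pics/g.png",g[:,:,::-1])
E
```

```text
time_s: 9.3
position: [0.4285, 0.0497, 0.1469]
tool_rot: [[0.438, 0.899, 0.015], [0.899, -0.438, -0.028], [-0.018, 0.026, -1.0]]
ft_force: [1.7, 1.2, 9.4]
grip_width: 0.0178
```

View pics/g.png

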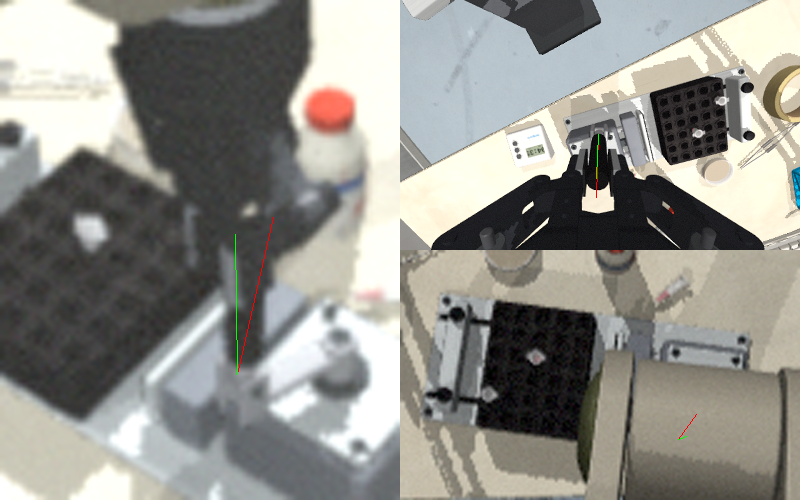

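The handle looks nearly upright, along the green 1.57 line in the scene view. I'll push a little more to feel the stop.

```bash
python3 -m crank '[0,0,0,-0.0018,0.0009,0.0005,0, 0,0,0,-0.0018,0.0009,0.0005,0, 0,0,0,0,0,0,0]' 20; python3 -m crank '[0,0,0,-0.0018,0.0009,0.0005,0, 0,0,0,-0.0018,0.0009,0,0, 0,0,0,0,0,0,0]' 20
```

```text
time_s: 9.75
position: [0.4246, 0.0514, 0.1471]
tool_rot: [[0.438, 0.899, 0.013], [0.899, -0.438, -0.028], [-0.019, 0.024, -1.0]]
ft_force: [3.4, 0.1, 1.5]
grip_width: 0.0178
time_s: 10.05
position: [0.4222, 0.0525, 0.1472]
tool_rot: [[0.438, 0.899, 0.015], [0.899, -0.438, -0.029], [-0.019, 0.026, -0.999]]
ft_force: [10.5, -3.2, -6.8]
grip_width: 0.0178
```

Force along the arm rose to 11 N, so the handle is on its stop. I'll open, straighten and centre on the hinge, then regrip before cranking.

```bash
python3 -m crank '[0,0,0,0,0,0,60, 0,0,0,0,0,0,60, 0,0,0,0,0,0,60, 0.014,0.0075,0,0.005,-0.0025,0,60, 0.014,0.0075,0,0.005,-0.0025,0,60, 0,0,0,0,0,0,60]' 20
python3 - <<'E'
from h import *
w,fw=cam("wrist"); s,fs=cam("scene"); o=observe(); p=o["position"]; print(p)
Z=np.array([0,0,1]);hp=np.array([.432,.0475,.101])
def draw(i,x,y,W,H,k):
    f=200/np.tan(np.radians(i["fov_y"])/2)
    a=cv2.resize(np.clip(i["frame"][y:y+H,x:x+W]*1.4,0,255).astype(np.uint8),None,fx=k,fy=k,interpolation=cv2.INTER_CUBIC)
    P=lambda q:tuple(int(v) for v in (proj(i,f,q)-[x,y]+.5)*k)
    cv2.line(a,P(hp),P(hp+.092*Z),(0,255,0),1); cv2.circle(a,P(p),3,(255,0,0),-1)
    return a
g=np.zeros((500,800,3),np.uint8); g[:,:400]=draw(s,270,180,80,100,5); g[:500,400:]=draw(w,220,180,200,220,2.27)[:500,:400]
cv2.imwrite("pics/i.png",g[:,:,::-1])
E
```

```text
time_s: 10.65
position: [0.4321, 0.0474, 0.1475]
tool_rot: [[0.439, 0.898, -0.002], [0.898, -0.439, 0.001], [0.0, -0.002, -1.0]]
ft_force: [0.4, 0.3, -0.5]
grip_width: 0.0514
[0.43127848 0.04782374 0.14739299]Traceback (most recent call last):
  File "<stdin>", line 10, in <module>
ValueError: could not broadcast input array from shape (499,400,3) into shape (500,400,3)
```

```bash
python3 - <<'E'
from h import *
w,fw=cam("wrist"); s,fs=cam("scene"); o=observe(); p=o["position"]; print(p)
Z=np.array([0,0,1]);hp=np.array([.432,.0475,.101])
def draw(i,x,y,W,H,k):
    f=200/np.tan(np.radians(i["fov_y"])/2)
    a=cv2.resize(np.clip(i["frame"][y:y+H,x:x+W]*1.4,0,255).astype(np.uint8),None,fx=k,fy=k,interpolation=cv2.INTER_CUBIC)
    P=lambda q:tuple(int(v) for v in (proj(i,f,q)-[x,y]+.5)*k)
    cv2.line(a,P(hp),P(hp+.092*Z),(0,255,0),1); cv2.circle(a,P(p),3,(255,0,0),-1)
    return a
cv2.imwrite("pics/i.png",np.hstack([draw(s,270,180,80,100,5),draw(w,220,180,160,200,2.5)])[:,:,::-1])
E
```

```text
[0.43103829 0.04806747 0.14748687]
```

View pics/i.png

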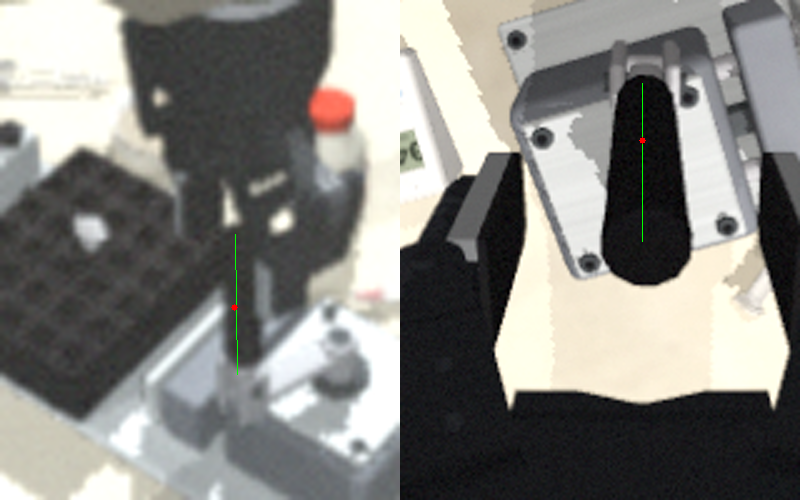

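The sleeve is upright and centred between the open pads; the wrist view has it at (645,180) and the green line matches. Now the circle increments for cranking.

```bash
python3 - <<'E'
import numpy as np
A=np.array([.4814,.0234]); a0=np.radians(154); r=.0555
print(A+r*np.array([np.cos(a0),np.sin(a0)]))
P=[A+r*np.array([np.cos(a0-.1*i),np.sin(a0-.1*i)]) for i in range(61)]
for i in range(60): print(i,(P[i+1]-P[i]).round(4), end=";" if i%4<3 else "\n")
E
python3 -m crank '[0,0,0,0,0,0,0, 0,0,0,0,0,0,0, 0,0,0,0,0,0,0, 0,0,0,0,0,0,0, 0,0,0,0,0,0,0]' 45
```

```text
[0.43151693 0.0477296 ]
0 [0.0027 0.0049];1 [0.0031 0.0046];2 [0.0036 0.0042];3 [0.004  0.0039]
4 [0.0044 0.0034];5 [0.0047 0.003 ];6 [0.005  0.0025];7 [0.0052 0.002 ]
8 [0.0054 0.0015];9 [0.0055 0.0009];10 [0.0055 0.0004];11 [ 0.0055 -0.0002]
12 [ 0.0055 -0.0007];13 [ 0.0054 -0.0013];14 [ 0.0052 -0.0018];15 [ 0.005  -0.0023]
16 [ 0.0048 -0.0028];17 [ 0.0045 -0.0033];18 [ 0.0041 -0.0037];19 [ 0.0037 -0.0041]
20 [ 0.0033 -0.0045];21 [ 0.0028 -0.0048];22 [ 0.0024 -0.005 ];23 [ 0.0018 -0.0052]
24 [ 0.0013 -0.0054];25 [ 0.0008 -0.0055];26 [ 0.0002 -0.0055];27 [-0.0003 -0.0055]
28 [-0.0009 -0.0055];29 [-0.0014 -0.0054];30 [-0.002  -0.0052];31 [-0.0025 -0.005 ]
32 [-0.003  -0.0047];33 [-0.0034 -0.0044];34 [-0.0038 -0.004 ];35 [-0.0042 -0.0036]
36 [-0.0046 -0.0032];37 [-0.0048 -0.0027];38 [-0.0051 -0.0022];39 [-0.0053 -0.0017]
40 [-0.0054 -0.0011];41 [-0.0055 -0.0006];42 [-0.0055 -0.    ];43 [-0.0055  0.0005]
44 [-0.0054  0.0011];45 [-0.0053  0.0016];46 [-0.0051  0.0021];47 [-0.0049  0.0026]
48 [-0.0046  0.0031];49 [-0.0043  0.0035];50 [-0.0039  0.0039];51 [-0.0035  0.0043]
52 [-0.003   0.0046];53 [-0.0026  0.0049];54 [-0.0021  0.0052];55 [-0.0015  0.0053]
56 [-0.001   0.0055];57 [-0.0004  0.0055];58 [0.0001 0.0055];59 [0.0007 0.0055]
time_s: 11.35
position: [0.4313, 0.0483, 0.1477]
tool_rot: [[0.438, 0.899, -0.001], [0.899, -0.438, 0.001], [0.0, -0.001, -1.0]]
ft_force: [0.3, 3.3, 3.7]
grip_width: 0.017
```

```bash
python3 -m crank '[0,0,0,0.0027,0.0049,0,0, 0,0,0,0.0031,0.0046,0,0, 0,0,0,0.0036,0.0042,0,0, 0,0,0,0.004,0.0039,0,0, 0,0,0,0.0044,0.0034,0,0, 0,0,0,0.0047,0.003,0,0]' 45; python3 -m crank '[0,0,0,0.005,0.0025,0,0, 0,0,0,0.0052,0.002,0,0, 0,0,0,0.0054,0.0015,0,0, 0,0,0,0.0055,0.0009,0,0, 0,0,0,0.0055,0.0004,0,0]' 45
```

```text
time_s: 11.95
position: [0.4528, 0.0716, 0.1477]
tool_rot: [[0.438, 0.899, -0.004], [0.899, -0.438, -0.002], [-0.003, -0.003, -1.0]]
ft_force: [-6.7, -5.2, 7.6]
grip_width: 0.0173
time_s: 12.45
position: [0.4792, 0.0793, 0.1477]
tool_rot: [[0.438, 0.899, -0.005], [0.899, -0.438, -0.001], [-0.003, -0.004, -1.0]]
ft_force: [-8.9, -1.4, 8.1]
grip_width: 0.0174
```

Cranking works, at about 8.5 N tangential. Continuing towards 3 rad.

```bash
python3 -m crank '[0,0,0,0.0055,-0.0002,0,0, 0,0,0,0.0055,-0.0007,0,0, 0,0,0,0.0054,-0.0013,0,0, 0,0,0,0.0052,-0.0018,0,0, 0,0,0,0.005,-0.0023,0,0, 0,0,0,0.0048,-0.0028,0,0, 0,0,0,0.0045,-0.0033,0,0, 0,0,0,0.0041,-0.0037,0,0, 0,0,0,0.0037,-0.0041,0,0, 0,0,0,0.0033,-0.0045,0,0]' 45; python3 -m crank '[0,0,0,0.0028,-0.0048,0,0, 0,0,0,0.0024,-0.005,0,0, 0,0,0,0.0018,-0.0052,0,0, 0,0,0,0.0013,-0.0054,0,0, 0,0,0,0.0008,-0.0055,0,0, 0,0,0,0.0002,-0.0055,0,0]' 45
python3 - <<'E'
from h import *
import pickle
d=[cam("top"),cam("scene")]; pickle.dump(d,open("c4.pkl","wb")); o=observe(); print(o["position"],o["ft_force"])
g=np.zeros((600,800,3),np.uint8)
f=lambda i,x,y:cv2.resize(np.clip(i["frame"][y:y+75,x:x+160]*1.5,0,255).astype(np.uint8),(640,300),interpolation=cv2.INTER_CUBIC)
g[:300,:640]=f(d[0][0],230,190); g[300:,:640]=f(d[1][0],230,195); cv2.imwrite("pics/j.png",g[:,:640,::-1])
E
```

```text
time_s: 13.45
position: [0.5262, 0.0554, 0.1477]
tool_rot: [[0.438, 0.899, -0.005], [0.899, -0.438, 0.001], [-0.001, -0.005, -1.0]]
ft_force: [-7.7, 3.9, 7.0]
grip_width: 0.0171
time_s: 14.05
position: [0.5356, 0.0246, 0.1477]
tool_rot: [[0.438, 0.899, -0.004], [0.899, -0.438, 0.003], [0.001, -0.005, -1.0]]
ft_force: [-4.7, 7.1, 6.9]
grip_width: 0.0171
[0.53564489 0.02416401 0.14772157] [-5.59826848  5.83976373  7.69937313]
```

View pics/j.png

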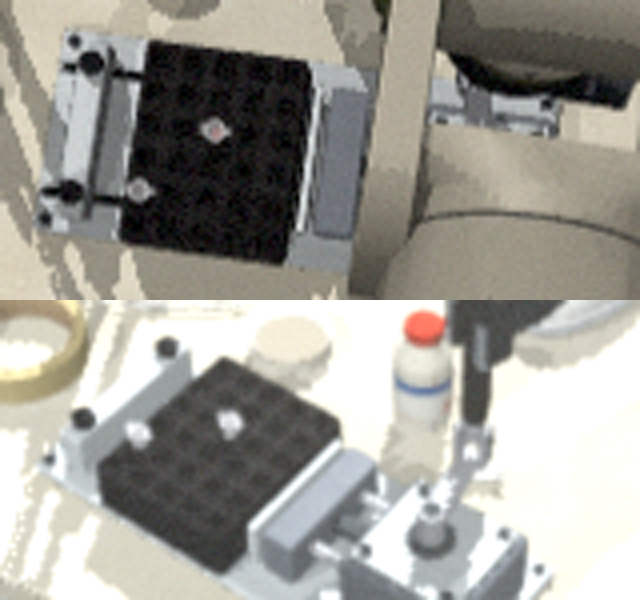

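```bash
python3 - <<'E'
from h import *
import pickle
d=pickle.load(open("c4.pkl","rb")); im,f=d[0]
P=lambda x,y,z:atz(im,f,230+(x+.5)/4-.5,190+(y+.5)/4-.5,z)
yd=np.array([.1448,.9895,0]); xd=np.array([.9895,-.1448,0]); A=np.array([.4814,.0234,0])
for n,c,z in[("fence top",(100,50),.042),("fence top",(80,215),.042),("fence dark/bed edge",(112,55),.042),("blk L",(148,45),.045),("blk L",(122,240),.045),("blk R",(312,62),.045),("blk R",(285,264),.045),("pad R",(326,88),.04),("pad R",(305,238),.04)]:
    q=P(*c,z)-A; print(n,(q@xd).round(4),(q@yd).round(4))
E
```

```text
fence top 0.0522 0.2386
fence top -0.0493 0.2357
fence dark/bed edge 0.05 0.2308
blk L 0.0585 0.2092
blk L -0.0611 0.2079
blk R 0.0603 0.1079
blk R -0.0633 0.1086
pad R 0.0461 0.0975
pad R -0.0462 0.0988
```

The pad is about to meet the block (crank ≈3.0), and the block-to-fence gap is roughly 15–25 mm, so I expect the grip at about 5–6 rad. Continuing while logging force.

```bash
python3 -m crank '[0,0,0,-0.0003,-0.0055,0,0, 0,0,0,-0.0009,-0.0055,0,0, 0,0,0,-0.0014,-0.0054,0,0, 0,0,0,-0.002,-0.0052,0,0, 0,0,0,-0.0025,-0.005,0,0, 0,0,0,-0.003,-0.0047,0,0]' 45; python3 -m crank '[0,0,0,-0.0034,-0.0044,0,0, 0,0,0,-0.0038,-0.004,0,0, 0,0,0,-0.0042,-0.0036,0,0, 0,0,0,-0.0046,-0.0032,0,0]' 45;  python3 -m crank '[0,0,0,-0.0048,-0.0027,0,0, 0,0,0,-0.0051,-0.0022,0,0, 0,0,0,-0.0053,-0.0017,0,0, 0,0,0,-0.0054,-0.0011,0,0]' 45
```

```text
time_s: 14.75
position: [0.5262, -0.0062, 0.1477]
tool_rot: [[0.438, 0.899, -0.002], [0.899, -0.438, 0.004], [0.003, -0.003, -1.0]]
ft_force: [-2.1, 10.3, 5.0]
grip_width: 0.0173
time_s: 15.15
position: [0.5109, -0.0214, 0.1478]
tool_rot: [[0.438, 0.899, -0.0], [0.899, -0.438, 0.004], [0.003, -0.002, -1.0]]
ft_force: [2.4, 10.5, 3.1]
grip_width: 0.0173
time_s: 15.55
position: [0.4911, -0.0297, 0.1478]
tool_rot: [[0.438, 0.899, 0.002], [0.899, -0.438, 0.003], [0.003, 0.0, -1.0]]
ft_force: [5.9, 7.1, 0.8]
grip_width: 0.017
```

```bash
cat > ck.py <<'E'
from h import *
o=observe(); p=o["position"][:2]-[.4814,.0234]; F=o["ft_force"][:2]; a=np.arctan2(p[1],p[0]); t=np.array([np.sin(a),-np.cos(a)]); n=p/np.linalg.norm(p)
print("a %.1f crank %.3f r %.4f tang %.2f rad %.2f"%(np.degrees(a),(np.radians(171.7)-a)%6.2832,np.linalg.norm(p),-F@t,F@n))
E
python3 -m crank '[0,0,0,-0.0055,-0.0006,0,0, 0,0,0,-0.0055,0,0,0, 0,0,0,-0.0055,0.0005,0,0]' 45 |head -1; python3 ck.py
python3 - <<'E'
import numpy as np
A=np.array([.4814,.0234]); a0=np.radians(154); r=.0555
P=[A+r*np.array([np.cos(a0-.05*i),np.sin(a0-.05*i)]) for i in range(88,130)]
for i in range(41): print(i,(P[i+1]-P[i]).round(4), end=";" if i%4<3 else "\n")
E
```

```text
time_s: 15.85
a -96.7 crank 4.684 r 0.0542 tang 7.20 rad -4.08
0 [-0.0027  0.0005];1 [-0.0027  0.0006];2 [-0.0027  0.0007];3 [-0.0026  0.0009]
4 [-0.0026  0.001 ];5 [-0.0025  0.0011];6 [-0.0025  0.0012];7 [-0.0024  0.0014]
8 [-0.0023  0.0015];9 [-0.0023  0.0016];10 [-0.0022  0.0017];11 [-0.0021  0.0018]
12 [-0.002   0.0019];13 [-0.0019  0.002 ];14 [-0.0018  0.0021];15 [-0.0017  0.0022]
16 [-0.0016  0.0023];17 [-0.0015  0.0024];18 [-0.0013  0.0024];19 [-0.0012  0.0025]
20 [-0.0011  0.0026];21 [-0.001   0.0026];22 [-0.0008  0.0026];23 [-0.0007  0.0027]
24 [-0.0006  0.0027];25 [-0.0004  0.0027];26 [-0.0003  0.0028];27 [-0.0002  0.0028]
28 [-0.      0.0028];29 [0.0001 0.0028];30 [0.0003 0.0028];31 [0.0004 0.0027]
32 [0.0005 0.0027];33 [0.0007 0.0027];34 [0.0008 0.0027];35 [0.0009 0.0026]
36 [0.0011 0.0026];37 [0.0012 0.0025];38 [0.0013 0.0024];39 [0.0014 0.0024]
40 [0.0016 0.0023];
```

```bash
python3 -m crank '[0,0,0,-0.0027,0.0005,0,0, 0,0,0,-0.0027,0.0006,0,0]' 45 |head -1; python3 ck.py; python3 -m crank '[0,0,0,-0.0027,0.0007,0,0, 0,0,0,-0.0026,0.0009,0,0]' 45 |head -1; python3 ck.py
```

```text
time_s: 16.05
a -102.3 crank 4.783 r 0.0543 tang 7.30 rad -3.94
time_s: 16.25
a -107.9 crank 4.880 r 0.0544 tang 7.10 rad -2.23
```

```bash
python3 -m crank '[0,0,0,-0.0026,0.001,0,0, 0,0,0,-0.0025,0.0011,0,0]' 45 |head -1; python3 ck.py
```

```text
time_s: 16.45
a -113.6 crank 4.980 r 0.0545 tang 7.10 rad -1.61
```

```bash
python3 -m crank '[0,0,0,-0.0025,0.0012,0,0, 0,0,0,-0.0024,0.0014,0,0]' 45 |head -1; python3 ck.py; python3 -m crank '[0,0,0,-0.0023,0.0015,0,0, 0,0,0,-0.0023,0.0016,0,0]' 45 |head -1; python3 ck.py
```

```text
time_s: 16.65
a -119.3 crank 5.079 r 0.0547 tang 7.51 rad -1.61
time_s: 16.85
a -125.0 crank 5.179 r 0.0548 tang 7.43 rad -0.06
```

```bash
python3 -m crank '[0,0,0,-0.0026,0.0013,0,0, 0,0,0,-0.0025,0.0014,0,0]' 45 |head -1; python3 ck.py; python3 -m crank '[0,0,0,-0.002,0.0019,0,0, 0,0,0,-0.0019,0.002,0,0]' 45 |head -1; python3 ck.py
```

```text
time_s: 17.05
a -131.0 crank 5.283 r 0.0556 tang 6.88 rad -3.82
time_s: 17.25
a -136.6 crank 5.380 r 0.0556 tang 6.99 rad -2.01
```

```bash
python3 -m crank '[0,0,0,-0.002,0.002,0,0, 0,0,0,-0.0018,0.0021,0,0]' 45 |head -1; python3 ck.py; python3 -m crank '[0,0,0,-0.0017,0.0022,0,0, 0,0,0,-0.0016,0.0023,0,0]' 45 |head -1; python3 ck.py
```

```text
time_s: 17.45
a -142.3 crank 5.480 r 0.0560 tang 7.28 rad -1.54
time_s: 17.65
a -147.8 crank 5.576 r 0.0562 tang 8.36 rad -1.90
```

```bash
python3 -m crank '[0,0,0,-0.0016,0.0023,0,0, 0,0,0,-0.0015,0.0024,0,0]' 45 |head -1; python3 ck.py
```

```text
time_s: 17.85
a -153.2 crank 5.671 r 0.0566 tang 9.75 rad -2.16
```

Force is climbing by about 1.3 N per 0.1 rad, as predicted, so the block is home. Contact was at ≈5.47 rad. One more 0.1 rad should give about 25 N.

```bash
python3 -m crank '[0,0,0,-0.0014,0.0024,0,0, 0,0,0,-0.0012,0.0023,0,0]' 45 |head -1; python3 ck.py; python3 -m crank '[0,0,0,0,0,0,0, 0,0,0,0,0,0,0]' 45 |head -1; python3 ck.py
```

```text
time_s: 18.05
a -158.4 crank 5.762 r 0.0570 tang 9.91 rad -3.32
time_s: 18.25
a -158.5 crank 5.763 r 0.0570 tang 8.70 rad -3.59
```

```bash
python3 -m crank '[0,0,0,0,0,0,70, 0,0,0,0,0,0,70, 0,0,0,0,0,0,70, 0,0,0,0,0,0,70, 0,0,0,0,0,0.02,70, 0,0,0,0,0,0.02,70, 0,0,0,0,0,0.03,70, 0,0,0,0,0,0.03,70, 0,0,0,0.01,-0.04,0.01,70, 0,0,0,0.01,-0.04,0,70, 0,0,0,0.01,-0.04,0,70, 0,0,0,0.01,-0.04,0,70, 0,0,0,0,-0.04,0,70, 0,0,0,0,-0.04,0,70, 0,0,0,0,0,0,70, 0,0,0,0,0,0,70, 0,0,0,0,0,0,70]' 45
python3 - <<'E'
from h import *
import pickle
d=[cam("top"),cam("scene")]; pickle.dump(d,open("c5.pkl","wb"))
g=np.zeros((600,640,3),np.uint8)
f=lambda i,x,y:cv2.resize(np.clip(i["frame"][y:y+75,x:x+160]*1.5,0,255).astype(np.uint8),(640,300),interpolation=cv2.INTER_CUBIC)
g[:300]=f(d[0][0],230,190); g[300:]=f(d[1][0],230,195); cv2.imwrite("pics/k.png",g[:,:,::-1])
E
```

```text
time_s: 19.95
position: [0.4662, -0.2351, 0.2576]
tool_rot: [[0.438, 0.899, -0.002], [0.899, -0.438, 0.001], [-0.0, -0.002, -1.0]]
ft_force: [-0.1, 0.9, -0.0]
grip_width: 0.0599
```

View pics/k.png

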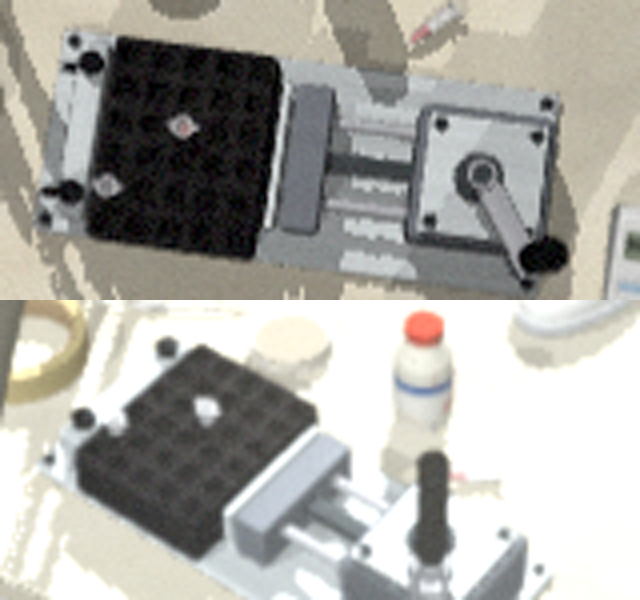

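The block now sits flush against the fence with the pad on it and the handle upright, at (432,500) in the scene half. One numeric check that the crank stayed put after release.

```bash
python3 - <<'E'
from h import *
import pickle
d=pickle.load(open("c5.pkl","rb")); im,f=d[0]
P=lambda x,y,z:atz(im,f,230+(x+.5)/4-.5,190+(y+.5)/4-.5,z)
q=P(543,255,.193); h=P(482,173,.09); v=q[:2]-h[:2]
print(q,h,np.linalg.norm(v),"a",np.degrees(np.arctan2(v[1],v[0])))
E
```

```text
[0.43241791 0.00403882 0.193     ] [0.48282234 0.02393967 0.09      ] 0.05419086448574919 a -158.45472872635912
```

The crank stands at -158.45° (it was at -158.5° when gripped), and the handle top is 54 mm from the axis, so the handle is upright. Handing in.

```bash
python3 -c "
from rig import *
print(close_job())"
```

```text
the job is handed in; nothing more can be done
None
```

The tube block is clamped against the fence with the handle left standing upright and released, and I handed the job in at about 20 s of the 72 s allowed. No verdict was reported.

**How it went:** I raised the handle in two grips and pressed it onto its stop, which I felt as about 11 N. I then cranked clockwise with the gripper pointing down. Idle turning took about 7.2 N. The block came home at about 5.47 rad, and I stopped at about 5.76 rad.

**Last checks:**
- **Crank and handle:** after letting go, the picture put the crank at -158.45°, against -158.5° while held. The handle's top was 54 mm from the axis, so it is upright.
- **Block:** it looked flush against the fence with the pad on it, and the robot was clear of everything.
- **Bystanders:** those visible in the last crop (tape roll, petri dish, bottle, microtube and part of the timer) looked undisturbed. I did not measure them, and the forceps were not checked.

**What failed or disagreed:**
- **First grip:** it closed on nothing, because the fingers stood about 20 mm higher than the stated tool geometry. Going 18 mm lower fixed it.
- **Clamping force:** the crank angle suggests about 24 N, but the last force reading in motion suggests nearer 18 N. Both are inside 12 to 40 N. I did not measure the pad's compression directly.

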